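# Load the sample drying rail and shut its gate

## Task

Throw the gate lever of the drying rail into its green notch to open the rail. Then thread every sample hanger that is there onto the rail from the open end and slide it along until it hangs centred over the colour strip of its own colour (hangers cannot pass one another on the rail), and at the last throw the lever back into its red notch so that none can run out. Leave the tin, the sanding block and the glue bottle where they are.

Things in the scene. Friction and masses are not known exactly. Their poses are not given: they have to be found in the camera images.
- rail: drying rail: aluminium T profile fixed on a plywood plank (140 x 360 x 12 mm); origin under the plank's centre on the bench, y along the rail, x across, z up. Rail 305 mm long (y -152.5 to +152.5 mm) at x = 0: flange 30 mm wide, 6 mm thick, top at z = 135 mm; 8 mm web below it to z = 99 mm on two 10 mm posts. Open at the -y end, black stop (to z = 165 mm) at the +y end
- rail_mouth (a point): centre of the top face of the rail's flange at its open end; a tapered nose reaches 16 mm farther out, towards the rail's -y; axes as the rail. Hangers go on and off the rail only here
- gate (a joint): gate lever's angle about its upright pivot, rad, growing clockwise from above, -0.25 to 1.65. 0 = shut: handle between the red cheeks, yellow arm across the rail's open end; 1.4 = open: handle between the green cheeks, arm out of the way. Friction (about 2 N at the knob) holds it where it is left: no spring, no click
- gate_pivot (a point): pivot axis of the gate lever, 100 mm above the bench, 85 mm from the rail's centreline on its -x side and 20 mm out from the open end; axes as the rail. In these axes the handle points from here along (-cos q, sin q) for lever angle q, the 97 mm yellow gate arm the other way, both bars 104 to 114 mm above the bench
- gate_knob (a point): the lever's handle knob: upright black cylinder, 18 mm diameter, 114 to 164 mm above the bench, 70 mm from the pivot; this point is on its axis 144 mm above the bench
- hanger_red: red sample hanger (may be absent), 0.3 kg, 50 (x) x 48 (y) x 138 (z) mm, same after a half turn; origin under its centre, z up. It stands on two 7 mm wooden boards (along y, at its x sides, 36 mm apart inside) under a red saddle plate (z 85 to 93 mm). On the rail, with its y along the rail, the plate rests on the flange: origin 50 mm above the bench, play 3 mm sideways, 5 mm up
- fin_red (a point): centre of the red hanger's upright red grip fin (12 mm in x, 32 mm in y, z 93 to 138 mm), 115.5 mm above the hanger's origin, axes as the hanger. Lower down, four black rollers (10 mm diameter, at y -16 and +16 mm, z 69 mm) reach 9 mm inwards from the boards and run under the rail's flange
- hanger_blue: blue sample hanger (may be absent), 0.3 kg, 50 (x) x 48 (y) x 138 (z) mm, same after a half turn; origin under its centre, z up. It stands on two 7 mm wooden boards (along y, at its x sides, 36 mm apart inside) under a blue saddle plate (z 85 to 93 mm). On the rail, with its y along the rail, the plate rests on the flange: origin 50 mm above the bench, play 3 mm sideways, 5 mm up
- fin_blue (a point): centre of the blue hanger's upright blue grip fin (12 mm in x, 32 mm in y, z 93 to 138 mm), 115.5 mm above the hanger's origin, axes as the hanger. Lower down, four black rollers (10 mm diameter, at y -16 and +16 mm, z 69 mm) reach 9 mm inwards from the boards and run under the rail's flange
- hanger_yellow: yellow sample hanger (may be absent), 0.3 kg, 50 (x) x 48 (y) x 138 (z) mm, same after a half turn; origin under its centre, z up. It stands on two 7 mm wooden boards (along y, at its x sides, 36 mm apart inside) under a yellow saddle plate (z 85 to 93 mm). On the rail, with its y along the rail, the plate rests on the flange: origin 50 mm above the bench, play 3 mm sideways, 5 mm up
- fin_yellow (a point): centre of the yellow hanger's upright yellow grip fin (12 mm in x, 32 mm in y, z 93 to 138 mm), 115.5 mm above the hanger's origin, axes as the hanger. Lower down, four black rollers (10 mm diameter, at y -16 and +16 mm, z 69 mm) reach 9 mm inwards from the boards and run under the rail's flange
- hanger_green: green sample hanger (may be absent), 0.3 kg, 50 (x) x 48 (y) x 138 (z) mm, same after a half turn; origin under its centre, z up. It stands on two 7 mm wooden boards (along y, at its x sides, 36 mm apart inside) under a green saddle plate (z 85 to 93 mm). On the rail, with its y along the rail, the plate rests on the flange: origin 50 mm above the bench, play 3 mm sideways, 5 mm up
- fin_green (a point): centre of the green hanger's upright green grip fin (12 mm in x, 32 mm in y, z 93 to 138 mm), 115.5 mm above the hanger's origin, axes as the hanger. Lower down, four black rollers (10 mm diameter, at y -16 and +16 mm, z 69 mm) reach 9 mm inwards from the boards and run under the rail's flange
- strip_red: red colour strip, 130 (x) x 18 (y) x 3 mm, fixed flat on the plank across under the rail; origin under its centre, axes as the rail. Marks the red hanger's place along the rail. The four strips lie 65 mm apart in any order, the first 70 mm inside the open end
- strip_blue: blue colour strip, 130 (x) x 18 (y) x 3 mm, fixed flat on the plank across under the rail; origin under its centre, axes as the rail. Marks the blue hanger's place along the rail. The four strips lie 65 mm apart in any order, the first 70 mm inside the open end
- strip_yellow: yellow colour strip, 130 (x) x 18 (y) x 3 mm, fixed flat on the plank across under the rail; origin under its centre, axes as the rail. Marks the yellow hanger's place along the rail. The four strips lie 65 mm apart in any order, the first 70 mm inside the open end
- strip_green: green colour strip, 130 (x) x 18 (y) x 3 mm, fixed flat on the plank across under the rail; origin under its centre, axes as the rail. Marks the green hanger's place along the rail. The four strips lie 65 mm apart in any order, the first 70 mm inside the open end
- lacquer_tin: steel tin with paper label, 72 mm diameter, 90 mm high, standing loose beyond the rail; origin under its centre; a bystander
- sanding_block: cork sanding block with dark wooden grip, 70 x 110 x 38 mm, lying loose; origin under its centre; a bystander
- glue_bottle: white plastic bottle with orange cap, 56 mm diameter, 130 mm high, standing loose; origin under its centre; a bystander
Not all that is in view belongs to the job. Leave any purple look-alike of the hanger_red alone.

How it is judged:
By the outcome, as a careful person would: the job done as asked, in the order asked, and still so for the second after the job is handed in, with the robot touching nothing.
Of hanger_red, hanger_blue, hanger_yellow, hanger_green only 2 to 4 are there at a start; the rules pass over those that are not, and their reading is None.
At some moment in a run one of hanger_red, hanger_blue, hanger_yellow, hanger_green may be knocked a few centimetres aside while the robot is not near it.
It also fails if it takes over 210 s, if anything falls off the work surface, if the arm or the gripper's body presses on something with over 40 N, if the wrist force passes 120 N, or if a joint passes its speed limit or range.

## Robot

A 6-joint arm with a two-finger parallel gripper is mounted at the origin on the work surface. World frame = base frame: x ahead of the robot, y to its left, z up, the work surface at z = 0. Lengths are in m, angles in rad, forces in N, time in s.
With the tool pointing down it reaches from about 0.15 to 0.775 m from the base axis. Payload 6.1 kg.
Tool frame: the origin (TCP) lies midway between the tips of the shut fingers; the grasp point (between the pads) lies 19 mm behind it; z points along the fingers, y is the line along which they close (so a half turn about z gives the same grasp; the last joint's range is limited). The gripper opens to 85 mm and grips with 20 to 120 N. Pads are 22 mm wide; open, the fingers measure 114 mm over their backs; the gripper's body (76 mm by 85 mm) begins 54 mm behind the grasp point. The pads swing forward as they close: fully open they stand 13 mm farther back than shut.
Start: joints at [-1.322, 0.126, -0.04, 1.405, 0, 1.571], TCP at [0.129, -0.509, 0.231] pointing down, gripper open.
Joint ranges: [-2.72, 2.72], [-0.95, 1.95], [-1.27, 1.35], [-1.78, 2.02], [-1.46, 1.47], [-3.14, 3.14]. Speed limits (rad/s): [2.39, 2.39, 3.01, 3.14, 3.14, 3.14].

## Interface

Orientations are given as a unit quaternion [w, x, y, z].
In Python, from plant import bot gives the robot as it stands.
- The arm moves only by the tool send_rows, never from a script. Its argument "rows" is a list that holds one entry, the list of rows, each a list of 7 numbers: the finger opening in m, from 0 to 0.0854, then the shift along the world's x, y, z in m, then the turn, a rotation vector about the world's x, y, z in degrees. A call has 1 to 5 rows; each row shifts and turns the commanded pose from where the row before left it; what a row does not reach is not made up. A row lasts 1/10 s, in which the tool goes at most 50 mm and 8.59 degrees, less where a joint would pass 70% of its speed; a pose out of reach is approached as far as the arm can. A call with a gripper value outside its range is refused whole. The fingers move at their own pace and stop on an object; "grip_force" is the grip in N (left out, the last holds). Time passes only in rows, so rows that do not move let the fingers close. It gives the time, the measured TCP pose, the force, the opening and the grip force at its end, in the units of the state.
- bot.sense(): the state, without advancing time (a new reading comes with each control period).
- bot.capture(name): name is "scene" or "top"; returns a dict with "color" (480x640x3 uint8, red, green, blue), "range_z" (480x640 float32, m along the optical axis (not along the pixel's ray), 0 where there is no reading), "intrinsics" (3x3 intrinsics, pixels), "origin" and "attitude" of the camera in the world. Camera axes: x right, y down, z forward; pixel columns grow to the right and rows downward; lengths in m; the calibration is good to about 2 mm. A picture is of the moment at which its call begins.
- bot.hand_in(): hands the job in; it is judged then, once.
Trained networks look in the newest picture that a camera, given by its name, has taken for a name from the list of things; names that differ only in an ending like _2 or _b are one class to them, and where a whole thing is asked for, a point or a joint stands for the part that bears it (a point fixed in the world has none). Each returns a list of dicts, best first, with "p" (0 to 1); they miss things now and then, are a little off and sometimes report something else, mostly with a low value. They report only what shows in the picture. A call takes as long as a camera call. They do not tell look-alikes from the thing itself.
- bot.trace(label, camera): "region" (480x640 bool, what is visible of it) and "bbox" ([left, top, right, bottom] in pixels, round what is visible of it).
The state is a dict: "time": time; "joint_pos": joint angles; "qvel": joint speeds; "effort": joint torques, N m; "tcp_pos": TCP position; "orientation": TCP orientation; "contact_force": force on the tool from outside, world axes, zero at the start; "moment": the same for the moment, N m; "width": opening from 0.0 (shut) to 1.0 (fully open); "grasp_force": force on a finger pad.
Only numpy, scipy, OpenCV 4.12 (cv2) and the standard library are available. Lean on these libraries where they do the work, as an engineer would, in place of code of your own. Each camera call takes 0.05 s, during which the arm holds its last target. There are 200 camera calls.

## Working session

There is one attempt and no reset: what is moved stays moved. The work goes in short steps, Python scripts to look and compute and a tool call to move; the robot and the scene stay as the last step left them, time stands still between calls to the robot, and variables do not carry over. Pictures are saved under pics/ and viewed, at most 14 in all, crops included, and the job is handed in when it is done.

Besides the shell and the picture viewer there is one more tool, called as name([rows], argument=value, ...), one row to a line, values as JSON. send_rows: Moves the arm, as the interface text tells. Its arguments: {"type":"object","properties":{"rows":{"type":"array","items":{"type":"array","items":{"type":"array","items":{"type":"number"}}}},"grip_force":{"type":"number"}},"required":["rows"]}

```bash
mkdir -p pics; cat > h.py <<'E'
import numpy as np, cv2
from plant import bot
from scipy.spatial.transform import Rotation as R
def att(c):
    a=np.array(c["attitude"]);
    return a if a.shape==(3,3) else R.from_quat(np.roll(a,-1)).as_matrix()
def pts(c,mask):
    v,u=np.nonzero(mask&(c["range_z"]>0)); z=c["range_z"][v,u]; K=c["intrinsics"]
    P=np.c_[(u-K[0,2])/K[0,0]*z,(v-K[1,2])/K[1,1]*z,z]
    return P@att(c).T+np.array(c["origin"])
def save(c,n,box=None,s=1):
    im=c["color"][:,:,::-1]
    if box: im=im[box[1]:box[3],box[0]:box[2]]
    cv2.imwrite("pics/"+n,cv2.resize(im,None,fx=s,fy=s,interpolation=cv2.INTER_CUBIC))
def proj(c,p):
    q=(np.array(p)-c["origin"])@att(c); K=c["intrinsics"]; return (K@q/q[2])[:2]
E
python3 - <<'E'
from h import *
for n in("scene","top"):
    c=bot.capture(n); save(c,n+"0.png"); print(n,c["origin"],c["attitude"])
    for l in("rail","hanger_red","hanger_blue","hanger_yellow","hanger_green","strip_red","strip_blue","strip_yellow","strip_green","gate_knob","fin_red","fin_blue","fin_yellow","fin_green"):
        for d in bot.trace(l,n)[:2]:
            P=pts(c,d["region"])
            print(l,round(d["p"],2),np.array(d["bbox"]).round(),np.median(P,0).round(3) if len(P) else None, P[:,2].max().round(3) if len(P) else None)
print(bot.sense())
E
```

```text
scene [ 1.15419019 -0.08583462  0.95671956] [-0.22786905  0.7376893   0.60868983 -0.18272082]
rail 0.73 [246. 185. 445. 320.] [0.634 0.046 0.013] 0.167
rail 0.15 [335. 158. 373. 208.] [0.428 0.141 0.075] 0.14
hanger_red 0.92 [340. 157. 374. 206.] [0.427 0.141 0.074] 0.141
hanger_red 0.9 [295. 148. 325. 200.] [0.387 0.041 0.076] 0.14
hanger_blue 0.62 [365. 248. 386. 292.] [0.643 0.145 0.013] 0.018
hanger_blue 0.6 [130. 190. 165. 243.] [ 0.448 -0.336  0.091] 0.142
strip_red 0.78 [366. 252. 383. 294.] [0.638 0.145 0.013] 0.018
strip_blue 0.67 [393. 246. 418. 289.] [0.659 0.209 0.013] 0.019
strip_blue 0.25 [246. 184. 284. 268.] [ 0.55  -0.074  0.114] 0.166
strip_yellow 0.69 [313. 259. 329. 303.] [0.652 0.016 0.013] 0.019
strip_green 0.57 [340. 254. 358. 301.] [0.643 0.08  0.014] 0.019
strip_green 0.4 [340. 156. 371. 204.] [0.427 0.141 0.074] 0.14
gate_knob 0.68 [244. 187. 287. 268.] [ 0.554 -0.076  0.113] 0.166
fin_red 0.85 [297. 148. 325. 202.] [0.387 0.041 0.073] 0.14
fin_red 0.69 [340. 154. 371. 206.] [0.426 0.141 0.075] 0.14
fin_blue 0.83 [128. 187. 163. 242.] [ 0.448 -0.336  0.091] 
[... 1227 characters left out ...]
015] 0.17
{'time': 1.5, 'joint_pos': array([-1.32197291e+00,  1.25782899e-01, -3.96007445e-02,  1.40540287e+00,
        1.33534379e-05,  1.57080301e+00]), 'qvel': array([ 0.00074133,  0.00054149,  0.00031817, -0.00037462,  0.00014499,
        0.00090524]), 'effort': array([-1.70715401e-03, -4.35703719e+01,  3.53085709e+01,  1.53296420e-03,
       -1.39333847e-04, -4.46562552e-06]), 'tcp_pos': array([ 0.12928762, -0.50881204,  0.23130316]), 'orientation': array([4.04240374e-06, 9.92271255e-01, 1.24087698e-01, 7.23427617e-06]), 'contact_force': array([0.04985988, 0.00301169, 0.17895699]), 'moment': array([-0.00289354,  0.05474816, -0.05393264]), 'grasp_force': 0.0, 'width': 0.9990147090222724}
```

View pics/top0.png

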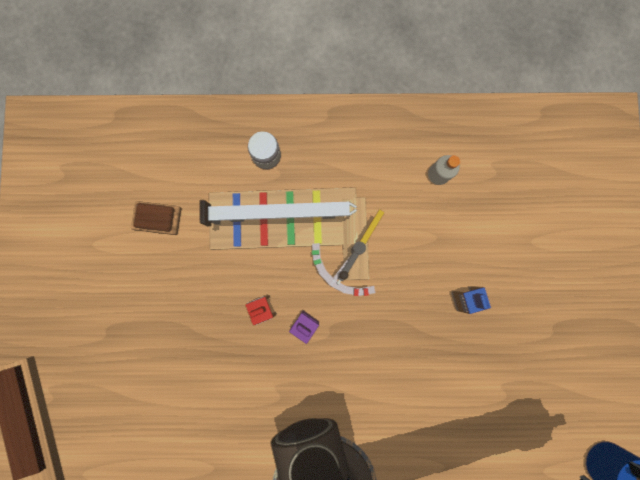

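View pics/scene0.png

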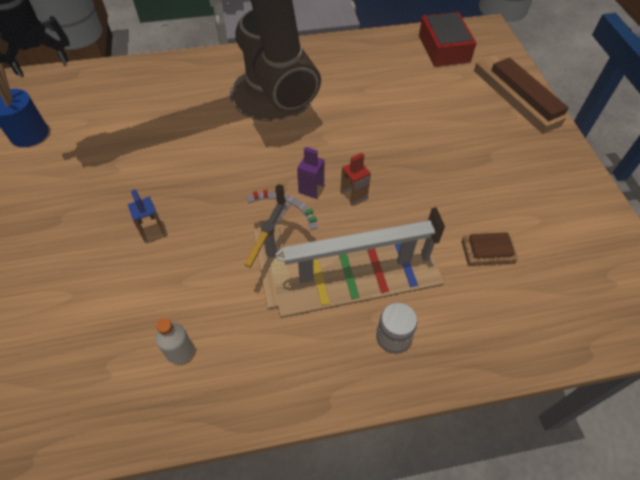

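The top view shows the red hanger at (259,310), its purple look-alike at (304,327) and blue at (475,300), with no yellow or green hanger. The strips, counted from the mouth, are yellow, green, red, blue, so blue is threaded first and then red. The lever (knob at 344,273) is half-way. Next I take precise measurements.

```bash
cat >> h.py <<'E'
def rect(P):
    (c,(w,h),a)=cv2.minAreaRect((P[:,:2]*1000).astype(np.float32))
    return np.round(c,1),round(w,1),round(h,1),round(a,1)
def allpts(c):
    H,W=c["range_z"].shape; m=np.ones((H,W),bool); P=pts(c,m); return P, c["color"][c["range_z"]>0]
def box(P,x0,x1,y0,y1,z0,z1):
    return (P[:,0]>x0)&(P[:,0]<x1)&(P[:,1]>y0)&(P[:,1]<y1)&(P[:,2]>z0)&(P[:,2]<z1)
E
python3 - <<'E'
from h import *
for n in("scene","top"):
    c=bot.capture(n)
    if n=="top": save(c,"crop1.png",(190,180,500,350),2.5)
    P,C=allpts(c)
    print(n,"bench",np.median(P[box(P,.25,.4,-.3,-.1,-.03,.03),2]))
    f=P[box(P,.55,.7,-.12,.19,.125,.15)]; f=f[f[:,0]>.58]
    print("flange",rect(f),np.median(f[:,2]))
    # centreline by y-bins
    ys=np.arange(-.09,.18,.01); cl=[(y,(f[(abs(f[:,1]-y)<.005),0].min()+f[(abs(f[:,1]-y)<.005),0].max())/2) for y in ys if (abs(f[:,1]-y)<.005).sum()>5]
    print(np.round(cl,3).tolist())
    for l in("yellow","green","red","blue"):
        d=bot.trace("strip_"+l,n)[0]; p=pts(c,d["region"]); p=p[(p[:,2]<.03)&(p[:,2]>0)]; print(l,rect(p))
    for l,b in(("red",(.37,.47,.1,.19)),("purple",(.33,.43,0,.09)),("blue",(.39,.5,-.38,-.28))):
        p=P[box(P,*b,.112,.16)];q=P[box(P,*b,.07,.105)];print(l,"fin",rect(p),np.median(p[:,2]),len(p),"plate",rect(q))
    k=box(P,.42,.56,-.12,-.02,.125,.18); print("knob",rect(P[k]),np.percentile(P[k,2],95),k.sum())
    k=box(P,.40,.60,-.16,.02,.02,.125); p=P[k];cc=C[k].astype(int)
    for nm,s in(("redch",(cc[:,0]>150)&(cc[:,1]<90)),("greench",(cc[:,1]>cc[:,0]+50)),):print(nm,s.sum(),p[s].mean(0).round(3) if s.any() else 0,p[s].min(0).round(3),p[s].max(0).round(3))
E
```

```text
scene bench -0.001136232254281333
flange (array([632.4,  59.9]), 33.9, 260.6, 1.5) 0.1334390133655564
[[-0.07, 0.637], [-0.06, 0.637], [-0.05, 0.636], [-0.04, 0.635], [-0.03, 0.636], [-0.02, 0.635], [-0.01, 0.635], [-0.0, 0.634], [0.01, 0.634], [0.02, 0.634], [0.03, 0.633], [0.04, 0.632], [0.05, 0.632], [0.06, 0.633], [0.07, 0.632], [0.08, 0.633], [0.09, 0.632], [0.1, 0.631], [0.11, 0.632], [0.12, 0.63], [0.13, 0.631], [0.14, 0.63], [0.15, 0.63], [0.16, 0.63], [0.17, 0.629]]
yellow (array([640.2,  80.8]), 111.5, 19.2, 2.1)
green (array([640.9,  79.7]), 112.9, 19.0, 1.9)
red (array([638.7, 144.3]), 112.3, 18.3, 0.4)
blue (array([638.1, 211.3]), 111.5, 23.5, 1.7)
red fin (array([415.6, 144.8]), 13.6, 33.6, 22.3) 0.12981394386093703 145 plate (array([415., 144.]), 56.6, 49.8, 22.0)
purple fin (array([377.2,  45.5]), 32.5, 14.3, 57.0) 0.12965193526927232 152 plate (array([377.9,  44.4]), 49.4, 54.9, 55.2)
blue fin (array([ 436.4, -337.8]), 33.4, 12.0, 15.6) 0.1345097617177563 117 plate (array([ 435.8, -338. ]), 54.2, 52.7, 16.2)
knob (array([493.3, -40.2]), 18.1, 18.3, 25.0) 0.16344267242486402 136Traceback (most recent call last):
  File "<stdin>", line 18, in <module>
    return umr_minimum(a, axis, None, out, keepdims, initial, where)
ValueError: zero-size array to reduction operation minimum which has no identity
```

```bash
python3 - <<'E'
from h import *
for n in("scene","top"):
    c=bot.capture(n)
    if n=="top": save(c,"crop1.png",(190,180,500,350),2.5)
    P,C=allpts(c)
    print(n,"bench",np.median(P[box(P,.25,.4,-.3,-.1,-.03,.03),2]))
    # flange: edges
    f=P[box(P,.55,.7,-.14,.22,.125,.15)]; f=f[f[:,0]>.6]
    cl=[(y,(g.min()+g.max())/2) for y in np.arange(-.07,.17,.005) if len(g:=f[(abs(f[:,1]-y)<.004),0])>5]; cl=np.array(cl)
    a=np.polyfit(cl[:,0],cl[:,1],1); print("line x=a*y+b",a, "y range flange",f[:,1].min(),f[:,1].max(),np.median(f[:,2]))
    s=P[box(P,.58,.7,.15,.25,.15,.19)];print("stop",rect(s))
    for l in("yellow","green","red","blue"):
        d=bot.trace("strip_"+l,n)[0]; p=pts(c,d["region"]); p=p[(p[:,2]<.03)&(p[:,2]>0)]; print(l,rect(p))
    for l,b in(("red",(.37,.47,.1,.19)),("purple",(.33,.43,0,.09)),("blue",(.39,.5,-.38,-.28))):
        p=P[box(P,*b,.112,.16)];q=P[box(P,*b,.08,.105)];print(l,"fin",rect(p),len(p),"plate",rect(q))
    k=box(P,.42,.56,-.12,-.02,.13,.18); print("knob",rect(P[k]),np.percentile(P[k,2],95),k.sum())
    hsv=cv2.cvtColor(c["color"],cv2.COLOR_RGB2HSV)[c["range_z"]>0].astype(int)
    k=box(P,.42,.56,-.13,.03,-.01,.125)&(hsv[:,1]>150); p=P[k];h=hsv[k,0]
    for nm,s in(("redch",(h<5)|(h>174)),("greench",(h>45)&(h<80)),("yellow",(h>20)&(h<32))):
        if s.any(): print(nm,s.sum(),p[s].mean(0).round(3),np.percentile(p[s],[3,97],axis=0).round(3).tolist())
E
```

```text
scene bench -0.0011946653944545638
line x=a*y+b [-0.03127304  0.63425805] y range flange -0.07024631127376994 0.21994546066825799 0.13346542401033967
stop (array([626. , 249.2]), 46.5, 1.7, 0.9)
yellow (array([643.3,  15.3]), 110.8, 18.7, 1.5)
green (array([640.5,  80. ]), 113.0, 20.9, 1.8)
red (array([639.7, 144.6]), 20.1, 112.6, 89.6)
blue (array([638.5, 210.6]), 110.9, 19.9, 1.9)
red fin (array([416.5, 144. ]), 15.2, 33.0, 25.7) 144 plate (array([415.9, 144.1]), 52.1, 49.0, 20.5)
purple fin (array([378.1,  44.7]), 32.1, 14.9, 57.4) 153 plate (array([377.9,  44.8]), 48.8, 54.7, 55.8)
blue fin (array([ 435.4, -338.2]), 34.3, 11.9, 15.0) 116 plate (array([ 434.3, -338.2]), 52.5, 50.7, 13.3)
knob (array([494.4, -40.7]), 17.9, 14.8, 89.4) 0.16358745237742106 124
redch 29 [ 0.456 -0.081  0.107] [[0.449, -0.094, 0.104], [0.464, -0.067, 0.109]]
top bench 0.001361930205977746
line x=a*y+b [-0.02892205  0.63214213] y range flange -0.07185510014220174 0.21994678911388119 0.13597875525678904
stop (array([624.1, 248.7]), 46.4, 2.4, 0.1)
yellow (array([632.1,  14.1]), 129.6, 17.7, 1.7)
green (array([630.3,  79.3]), 130.3, 17.2, 2.7)
red (array([629.2, 144.6]), 128.3, 20.0, 1.7)
blue (array([627. , 208.7]), 128.0, 18.4, 2.1)
red fin (array([413.1, 142.9]), 11.8, 31.2, 20.9) 93 plate (array([412.9, 143.1]), 52.3, 48.1, 21.1)
purple fin (array([374.8,  44.2]), 31.2, 11.9, 55.0) 104 plate (array([374.8,  43.7]), 48.1, 51.3, 55.3)
blue fin (array([ 433.1, -339.3]), 31.5, 14.5, 13.0) 146 plate (array([ 432.7, -338.3]), 48.5, 52.9, 14.7)
knob (array([490.7, -40.9]), 15.9, 14.6, 88.8) 0.16748228636045892 62
redch 38 [ 0.453 -0.082  0.109] [[0.446, -0.096, 0.107], [0.459, -0.069, 0.112]]
```

View pics/crop1.png

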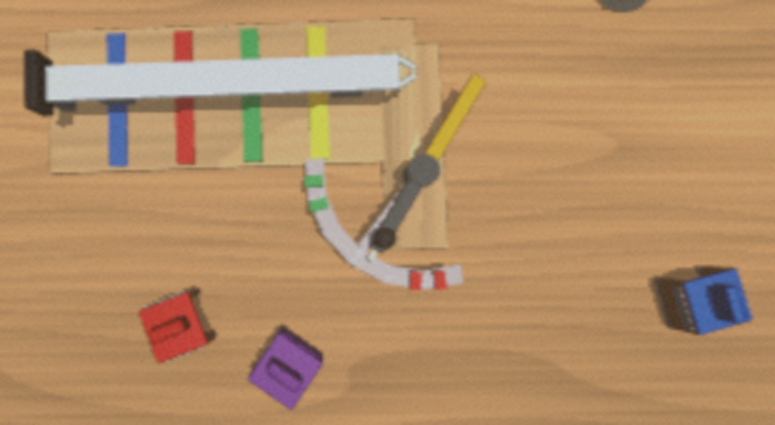

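The scene measures as follows:
- **Rail:** mouth at about (0.635, -0.055), axis turned 1.7° from world y.
- **Lever:** pivot at (0.551, -0.078), knob at (0.4925, -0.041), so q ≈ 0.6.

In the crop the red hanger at crop (172,325) is saturated red and is the one meant. The purple one at (286,368) is the look-alike, so I leave it. I move above the knob first.

send_rows([
  [[0.04,0.03,0.039,0,0,0,6.5],[0.04,0.03,0.039,0,0,0,6.5],[0.04,0.03,0.039,0,0,0,6.5],[0.04,0.03,0.039,0,0,0,6.5],[0.04,0.03,0.039,0,0,0,6.5]],
], grip_force=40)

```text
time: 2.75
tcp_pos: [0.28, -0.3123, 0.2315]
orientation: [0.0, 0.917, 0.399, 0.0]
contact_force: [1.0, -0.8, -0.5]
width: 0.471
grasp_force: 0.0
```

send_rows([
  [[0.04,0.03,0.039,0,0,0,6.5],[0.04,0.03,0.039,0,0,0,6.5],[0.04,0.03,0.039,0,0,0,6.5],[0.04,0.03,0.039,0,0,0,6.5],[0.04,0.03,0.039,0,0,0,6.5]],
])

```text
time: 3.25
tcp_pos: [0.4302, -0.1169, 0.2316]
orientation: [0.0, 0.769, 0.64, 0.0]
contact_force: [0.2, -1.3, -0.0]
width: 0.469
grasp_force: 0.0
```

send_rows([
  [[0.04,0.03,0.039,0,0,0,6.5],[0.04,0.033,0.039,0,0,0,6.0],[0.04,0,0,0,0,0,0],[0.04,0,0,0,0,0,0]],
])

```text
time: 3.65
tcp_pos: [0.4918, -0.0406, 0.2309]
orientation: [-0.0, 0.695, 0.719, -0.0]
contact_force: [0.3, 0.3, -0.4]
width: 0.471
grasp_force: 0.0
```

send_rows([
  [[0.04,0,0,-0.045,0,0,0],[0.04,0,0,-0.04,0,0,0],[0.04,0,0,-0.02,0,0,0],[0.04,0,0,0,0,0,0]],
])

```text
time: 4.05
tcp_pos: [0.4886, -0.0428, 0.1236]
orientation: [-0.002, 0.697, 0.717, -0.002]
contact_force: [0.4, -0.7, -0.1]
width: 0.469
grasp_force: 0.0
```

send_rows([
  [[0.01,0,0,0,0,0,0],[0.01,0,0,0,0,0,0],[0.01,0,0,0,0,0,0],[0.01,0,0,0,0,0,0],[0.01,0,0,0,0,0,0]],
])

```text
time: 4.55
tcp_pos: [0.4915, -0.0422, 0.128]
orientation: [0.001, 0.696, 0.718, -0.0]
contact_force: [-6.5, -0.4, 5.9]
width: 0.198
grasp_force: 39.8
```

send_rows([
  [[0.01,0.0068,0.0094,0,0,0,0],[0.01,0.0082,0.0081,0,0,0,0],[0.01,0.0095,0.0067,0,0,0,0],[0.01,0.0104,0.005,0,0,0,0],[0.01,0.011,0.0032,0,0,0,0]],
])

```text
time: 5.05
tcp_pos: [0.5363, -0.0068, 0.1277]
orientation: [-0.002, 0.696, 0.718, 0.001]
contact_force: [-10.5, 13.1, 6.8]
width: 0.202
grasp_force: 40.4
```

send_rows([
  [[0.01,0,0,0,0,0,0],[0.01,0,0,0,0,0,0]],
])

```text
time: 5.25
tcp_pos: [0.5385, -0.0067, 0.1278]
orientation: [-0.001, 0.696, 0.718, 0.003]
contact_force: [-1.3, 9.8, 1.3]
width: 0.198
grasp_force: 39.9
```

```bash
python3 - <<'E'
from h import *
bot.capture("top");c=bot.capture("scene"); save(c,"crop2.png",(200,130,420,300),3.4)
E
```

```text
(no output)
```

View pics/crop2.png

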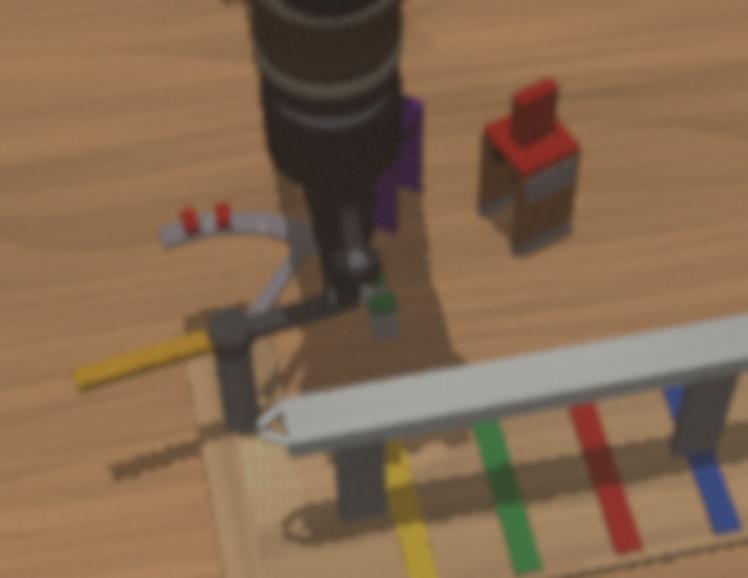

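The lever is in or near the green notch, by the green cheeks at crop (380,295). I release it, move to blue and check the angle on the way.

send_rows([
  [[0.04,0,0,0,0,0,0],[0.04,0,0,0,0,0,0],[0.04,0,0,0.03,0,0,0],[0.04,0,0,0.045,0,0,0],[0.04,0,0,0.035,0,0,0]],
])

```text
time: 5.85
tcp_pos: [0.5378, -0.0097, 0.2388]
orientation: [0.001, 0.696, 0.718, 0.0]
contact_force: [1.0, 0.5, 0.4]
width: 0.468
grasp_force: 0.0
```

send_rows([
  [[0.04,-0.0104,-0.0332,0,0,0,-7.76],[0.04,-0.0104,-0.0332,0,0,0,-7.76],[0.04,-0.0104,-0.0332,0,0,0,-7.76],[0.04,-0.0104,-0.0332,0,0,0,-7.76],[0.04,-0.0104,-0.0332,0,0,0,-7.76]],
])

```text
time: 6.35
tcp_pos: [0.4852, -0.1769, 0.237]
orientation: [0.001, 0.896, 0.443, 0.0]
contact_force: [0.5, 0.4, -0.4]
width: 0.465
grasp_force: 0.0
```

```bash
cat > m.py <<'E'
from h import *
Pv=np.array([.5506,-.078])
def knob():
    for n in("scene","top"):
        c=bot.capture(n);P,C=allpts(c); V=P[:,:2]-Pv; r=np.hypot(*V.T)
        k=(r>.055)&(r<.085)&(P[:,2]>.13)&(P[:,2]<.172)&(P[:,0]<.58); m=np.array(rect(P[k])[0])/1000
        d=m-Pv; ex=np.array([1,.03]);ey=np.array([-.03,1]); print(n,"knob",m.round(4),k.sum(),"q",round(float(np.arctan2(d@ey,-d@ex)),3))
        # yellow arm
        hsv=cv2.cvtColor(c["color"],cv2.COLOR_RGB2HSV)[c["range_z"]>0].astype(int)
        k=(r>.03)&(r<.1)&(P[:,2]>.095)&(P[:,2]<.125)&(hsv[:,1]>120)&(hsv[:,0]>18)&(hsv[:,0]<34)
        if k.sum()>5:
            d=V[k].mean(0); print(" arm q",round(float(np.arctan2(-d@ey,d@ex)),3),k.sum())
def hanger(l,b):
    for n in("scene","top"):
        c=bot.capture(n);P,C=allpts(c)
        p=P[box(P,*b,.112,.16)];q=P[box(P,*b,.08,.105)];print(n,l,"fin",rect(p),len(p),"plate",rect(q))
E
python3 - <<'E'
from m import *
knob(); hanger("blue",(.36,.52,-.42,-.25)); hanger("red",(.35,.49,.09,.20)); print(bot.sense()["tcp_pos"])
E
```

```text
scene knob [ 0.5401 -0.0087] 125 q 1.45
 arm q 1.389 214
top knob [ 0.5377 -0.0099] 63 q 1.414
 arm q 1.446 195
scene blue fin (array([ 436.8, -337.7]), 36.8, 12.0, 14.9) 119 plate (array([ 434.7, -338. ]), 53.1, 51.8, 13.3)
top blue fin (array([0., 0.]), 0.0, 0.0, 0.0) 0 plate (array([0., 0.]), 0.0, 0.0, 0.0)
scene red fin (array([415.1, 143.8]), 15.2, 32.5, 28.0) 144 plate (array([416.7, 144.9]), 53.4, 50.0, 20.7)
top red fin (array([413.2, 143. ]), 11.7, 31.5, 20.7) 94 plate (array([412.8, 143.4]), 52.3, 48.5, 21.4)
[ 0.4857482  -0.1750228   0.23659005]
```

The lever reads about 1.42 and is in the green notch. On to the blue fin.

send_rows([
  [[0.04,-0.0104,-0.0332,0,0,0,-7.76],[0.04,-0.0104,-0.0332,0,0,0,-7.76],[0.04,-0.0104,-0.0332,0,0,0,-7.76],[0.04,-0.0104,-0.0332,0,0,0,-7.76],[0.04,-0.0104,-0.0332,0,0,0,-7.76]],
])

```text
time: 7.15
tcp_pos: [0.4338, -0.3415, 0.2365]
orientation: [0.0, 0.993, 0.122, 0.0]
contact_force: [0.7, 0.4, 0.3]
width: 0.471
grasp_force: 0.0
```

send_rows([
  [[0.04,0,0,-0.04,0,0,0],[0.04,0,0,-0.03,0,0,0],[0.04,0,0,0,0,0,0],[0.04,0,0,0,0,0,0]],
])

```text
time: 7.55
tcp_pos: [0.4339, -0.3404, 0.1667]
orientation: [-0.0, 0.992, 0.124, -0.0]
contact_force: [0.3, -1.1, 0.6]
width: 0.473
grasp_force: 0.0
```

send_rows([
  [[0.04,0.0005,0.002,-0.035,0,0,0],[0.04,0,0,-0.03,0,0,0],[0.04,0,0,0,0,0,0],[0.04,0,0,0,0,0,0]],
])

```text
time: 7.95
tcp_pos: [0.4349, -0.3393, 0.1033]
orientation: [0.001, 0.992, 0.124, 0.001]
contact_force: [-0.2, -0.3, 1.0]
width: 0.471
grasp_force: 0.0
```

send_rows([
  [[0.004,0,0,0,0,0,0],[0.004,0,0,0,0,0,0],[0.004,0,0,0,0,0,0],[0.004,0,0,0,0,0,0],[0.004,0,0,0,0,0,0]],
], grip_force=60)

```text
time: 8.45
tcp_pos: [0.4351, -0.3398, 0.1036]
orientation: [0.001, 0.992, 0.123, 0.002]
contact_force: [-0.1, 1.3, 6.4]
width: 0.128
grasp_force: 58.9
```

```bash
python3 -c "
from h import *
s=bot.sense();print(s)"
```

```text
{'time': 8.45, 'joint_pos': array([-6.63389984e-01,  2.03186210e-01, -2.28859196e-01,  1.13506688e+00,
        7.61110382e-04,  2.23107773e+00]), 'qvel': array([-0.00032093, -0.00112883, -0.00070078, -0.00032936, -0.00128525,
        0.00217828]), 'effort': array([-7.17917942e-01, -4.38927591e+01,  3.18093717e+01, -4.68564928e-01,
       -4.13457742e-01, -2.11244373e-02]), 'tcp_pos': array([ 0.43512606, -0.33978783,  0.10364181]), 'orientation': array([0.00103585, 0.99237402, 0.12324877, 0.00156999]), 'contact_force': array([-0.13470309,  1.34919741,  6.37842509]), 'moment': array([ 0.39166429, -0.02303988, -0.02126641]), 'grasp_force': 58.913694620132446, 'width': 0.12784955232148143}
```

Blue is gripped, with an opening of 10.9 mm. I lift it and carry it to the front of the mouth.

send_rows([
  [[0.004,0,0,0.01,0,0,0],[0.004,0,0,0.03,0,0,0],[0.004,0,0,0.045,0,0,0],[0.004,0,0,0.045,0,0,0],[0.004,0,0,0,0,0,0]],
])

```text
time: 8.95
tcp_pos: [0.4358, -0.3408, 0.2387]
orientation: [0.004, 0.992, 0.123, 0.004]
contact_force: [0.5, -0.3, -2.9]
width: 0.132
grasp_force: 58.8
```

send_rows([
  [[0.004,0.0203,0.0175,0,0,0,7.76],[0.004,0.0203,0.0175,0,0,0,7.76],[0.004,0.0203,0.0175,0,0,0,7.76],[0.004,0.0203,0.0175,0,0,0,7.76],[0.004,0.0203,0.0175,0,0,0,7.76]],
])

```text
time: 9.45
tcp_pos: [0.5358, -0.251, 0.2307]
orientation: [-0.0, 0.894, 0.448, -0.0]
contact_force: [0.5, 0.8, -3.1]
width: 0.133
grasp_force: 58.8
```

send_rows([
  [[0.004,0.0203,0.0175,0,0,0,7.76],[0.004,0.0203,0.0175,0,0,0,7.76],[0.004,0.0203,0.0175,0,0,0,7.76],[0.004,0.0203,0.0175,0,0,0,7.76],[0.004,0.0203,0.0175,0,0,0,7.76]],
])

```text
time: 9.95
tcp_pos: [0.6373, -0.1635, 0.2306]
orientation: [-0.001, 0.694, 0.72, -0.0]
contact_force: [0.1, -0.0, -2.9]
width: 0.13
grasp_force: 58.8
```

send_rows([
  [[0.004,0,0,-0.04,0,0,0],[0.004,0,0,-0.035,0,0,0],[0.004,0,0,0,0,0,0],[0.004,0,0,0,0,0,0],[0.004,0,0,0,0,0,0]],
])

```text
time: 10.45
tcp_pos: [0.6378, -0.1647, 0.1587]
orientation: [0.001, 0.696, 0.718, 0.001]
contact_force: [0.2, -0.0, -3.1]
width: 0.138
grasp_force: 59.9
```

```bash
cat >> m.py <<'E'
def held(s0=None):
    "saddle plate & boards of hanger near the TCP vs the rail line, per camera (same bias for both)"
    s=bot.sense(); t=s["tcp_pos"]; print("tcp",t.round(4),"ori",s["orientation"].round(4),"w",round(s["width"],3),"F",s["contact_force"].round(1))
    for n in("scene","top"):
        c=bot.capture(n);P,C=allpts(c)
        hsv=cv2.cvtColor(c["color"],cv2.COLOR_RGB2HSV)[c["range_z"]>0].astype(int)
        near=box(P,t[0]-.05,t[0]+.05,t[1]-.05,t[1]+.05,.05,.25)&(hsv[:,1]>130)&(hsv[:,2]>40)
        for nm,hh in(("blue",(hsv[:,0]>100)&(hsv[:,0]<128)),("red",(hsv[:,0]<6)|(hsv[:,0]>174))):
            p=P[near&hh]
            if len(p)>20:
                z=p[:,2]; q=p[(z<t[2]+.003)]; print(n,nm,len(p),"plate",rect(q),"z",np.percentile(q[:,2],[50,90]).round(4))
        f=P[box(P,.6,.67,-.07,.16,.12,.15)&(hsv[:,1]<60)]
        cl=np.array([(y,(g.min()+g.max())/2) for y in np.arange(-.05,.14,.005) if len(g:=f[(abs(f[:,1]-y)<.004),0])>5])
        if len(cl)>8:
            a=np.polyfit(cl[:,0],cl[:,1],1); print(n,"rail x here",round(a@[t[1],1],4),"slope",round(a[0],4),"z",np.median(f[:,2]).round(4))
E
python3 - <<'E'
from m import *
held(); c=bot.capture("scene"); save(c,"crop3.png",(180,130,420,310),3.3)
E
```

```text
tcp [ 0.6378 -0.1647  0.1587] ori [1.300e-03 6.963e-01 7.177e-01 7.000e-04] w 0.138 F [ 0.2 -0.  -3.1]
scene rail x here 0.6394 slope -0.0299 z 0.1335
top rail x here 0.6371 slope -0.0301 z 0.1359
```

View pics/crop3.png

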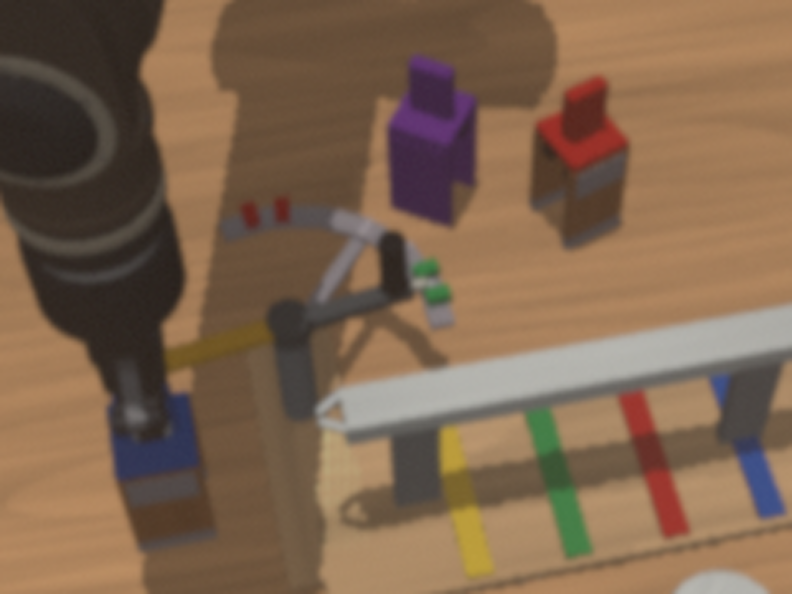

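Blue is held in line with the rail, at crop (150,440). I lower it 2.5 mm and feed it on gently.

send_rows([
  [[0.004,0,0,-0.0025,0,0,0],[0.004,-0.0004,0.015,0,0,0,0],[0.004,-0.0004,0.015,0,0,0,0],[0.004,-0.0004,0.015,0,0,0,0],[0.004,-0.0005,0.015,0,0,0,0]],
])

```text
time: 11.1
tcp_pos: [0.6352, -0.1024, 0.1539]
orientation: [-0.0, 0.696, 0.718, 0.0]
contact_force: [0.1, 0.3, -4.0]
width: 0.132
grasp_force: 59.8
```

send_rows([
  [[0.004,-0.0002,0.006,0,0,0,0],[0.004,-0.0002,0.006,0,0,0,0],[0.004,-0.0002,0.006,0,0,0,0]],
])

```text
time: 11.4
tcp_pos: [0.6347, -0.0858, 0.1538]
orientation: [0.0, 0.696, 0.718, -0.0]
contact_force: [0.8, 0.2, -3.2]
width: 0.132
grasp_force: 59.8
```

send_rows([
  [[0.004,-0.0002,0.006,0,0,0,0],[0.004,-0.0001,0.004,0,0,0,0],[0.004,0,0,0,0,0,0]],
])

```text
time: 11.7
tcp_pos: [0.6344, -0.0759, 0.1538]
orientation: [-0.0, 0.696, 0.718, 0.0]
contact_force: [-0.0, 0.1, -3.1]
width: 0.131
grasp_force: 59.8
```

send_rows([
  [[0.004,0.0006,0.004,0.001,0,0,0],[0.004,-0.0001,0.005,0,0,0,0],[0.004,-0.0002,0.006,0,0,0,0],[0.004,-0.0002,0.006,0,0,0,0],[0.004,0,0,0,0,0,0]],
])

```text
time: 12.2
tcp_pos: [0.6344, -0.0543, 0.1548]
orientation: [-0.0, 0.696, 0.718, 0.0]
contact_force: [0.6, -0.3, -3.0]
width: 0.132
grasp_force: 59.8
```

send_rows([
  [[0.004,-0.0002,0.006,0,0,0,0],[0.004,-0.0002,0.006,0,0,0,0],[0.004,-0.0002,0.006,0,0,0,0],[0.004,-0.0002,0.006,0,0,0,0],[0.004,0,0,0,0,0,0]],
])

```text
time: 12.7
tcp_pos: [0.6336, -0.0303, 0.1548]
orientation: [-0.0, 0.696, 0.718, 0.0]
contact_force: [-0.3, 0.7, -2.9]
width: 0.132
grasp_force: 59.8
```

send_rows([
  [[0.004,-0.0002,0.006,0,0,0,0],[0.004,-0.0002,0.006,0,0,0,0],[0.004,-0.0002,0.006,0,0,0,0],[0.004,-0.0002,0.006,0,0,0,0],[0.004,0,0,0,0,0,0]],
])

```text
time: 13.2
tcp_pos: [0.6328, -0.0063, 0.1548]
orientation: [-0.0, 0.696, 0.718, 0.0]
contact_force: [0.5, -1.0, -3.5]
width: 0.131
grasp_force: 59.8
```

```bash
python3 - <<'E'
from m import *
held(); c=bot.capture("scene"); save(c,"crop4.png",(220,150,420,300),3.5)
E
```

```text
tcp [ 0.6328 -0.0063  0.1548] ori [-1.000e-04  6.958e-01  7.182e-01  1.000e-04] w 0.131 F [ 0.5 -1.  -3.5]
scene rail x here 0.6417 slope -0.0903 z 0.1335
top rail x here 0.6323 slope -0.0306 z 0.136
```

View pics/crop4.png

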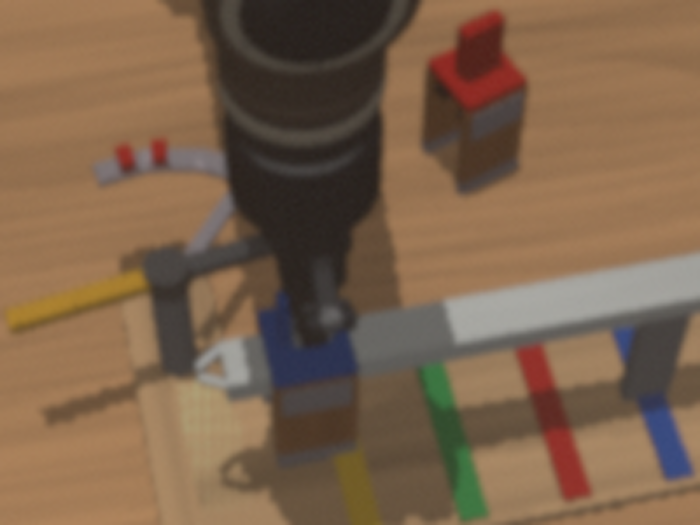

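Blue is threaded over the flange with almost no force. I slide it to the blue strip at y ≈ 0.2096.

send_rows([
  [[0.004,-0.0004,0.012,0,0,0,0],[0.004,-0.0004,0.012,0,0,0,0],[0.004,-0.0003,0.012,0,0,0,0],[0.004,-0.0004,0.012,0,0,0,0],[0.004,-0.0003,0.012,0,0,0,0]],
])

```text
time: 13.85
tcp_pos: [0.631, 0.0542, 0.1548]
orientation: [-0.0, 0.696, 0.718, 0.0]
contact_force: [-0.4, 0.3, -3.3]
width: 0.131
grasp_force: 59.8
```

send_rows([
  [[0.004,-0.0004,0.012,0,0,0,0],[0.004,-0.0004,0.012,0,0,0,0],[0.004,-0.0003,0.012,0,0,0,0],[0.004,-0.0004,0.012,0,0,0,0],[0.004,-0.0003,0.012,0,0,0,0]],
])

```text
time: 14.35
tcp_pos: [0.6292, 0.1137, 0.1548]
orientation: [0.0, 0.696, 0.718, -0.0]
contact_force: [-0.1, -1.0, -2.7]
width: 0.135
grasp_force: 59.8
```

send_rows([
  [[0.004,-0.0004,0.012,0,0,0,0],[0.004,-0.0004,0.012,0,0,0,0],[0.004,-0.0003,0.012,0,0,0,0],[0.004,-0.0004,0.012,0,0,0,0],[0.004,-0.0003,0.012,0,0,0,0]],
])

```text
time: 14.85
tcp_pos: [0.6274, 0.1737, 0.1548]
orientation: [0.0, 0.696, 0.718, -0.0]
contact_force: [-0.2, 0.1, -3.1]
width: 0.126
grasp_force: 59.8
```

send_rows([
  [[0.004,-0.0004,0.012,0,0,0,0],[0.004,-0.0004,0.012,0,0,0,0],[0.004,-0.0003,0.012,-0.0005,0,0,0],[0.004,0,0,0,0,0,0],[0.004,0,0,0,0,0,0]],
])

```text
time: 15.35
tcp_pos: [0.6263, 0.209, 0.1541]
orientation: [0.0, 0.696, 0.718, -0.0]
contact_force: [-0.4, -0.4, -3.2]
width: 0.132
grasp_force: 59.8
```

send_rows([
  [[0.03,0,0,0,0,0,0],[0.03,0,0,0,0,0,0],[0.03,0,0,0.01,0,0,0],[0.03,0,0,0.035,0,0,0],[0.04,0,0,0.035,0,0,0]],
])

```text
time: 15.85
tcp_pos: [0.6259, 0.2082, 0.2356]
orientation: [-0.0, 0.696, 0.718, -0.0]
contact_force: [0.4, 0.7, 0.1]
width: 0.466
grasp_force: 0.0
```

send_rows([
  [[0.04,-0.0423,-0.0131,0,0,0,3.86],[0.04,-0.0423,-0.0131,0,0,0,3.86],[0.04,-0.0423,-0.0131,0,0,0,3.86],[0.04,-0.0423,-0.0131,0,0,0,3.86],[0.04,-0.0423,-0.0131,0,0,0,3.86]],
])

```text
time: 16.35
tcp_pos: [0.4134, 0.1425, 0.2354]
orientation: [0.001, 0.565, 0.825, 0.001]
contact_force: [-1.0, -0.4, 1.8]
width: 0.466
grasp_force: 0.0
```

```bash
cat >> m.py <<'E'
def onrail():
    for n in("scene","top"):
        c=bot.capture(n);P,C=allpts(c)
        hsv=cv2.cvtColor(c["color"],cv2.COLOR_RGB2HSV)[c["range_z"]>0].astype(int)
        for nm,hh in(("blue",(hsv[:,0]>100)&(hsv[:,0]<128)),("red",(hsv[:,0]<6)|(hsv[:,0]>172))):
            m=hh&(hsv[:,1]>120)
            f=P[m&box(P,.56,.7,-.1,.26,.155,.21)];p=P[m&box(P,.56,.7,-.1,.26,.13,.152)];s=P[m&box(P,.54,.72,-.1,.26,0,.03)]
            print(n,nm,"fin",rect(f) if len(f)>8 else None,"plate",rect(p) if len(p)>8 else None,"strip",rect(s) if len(s)>8 else None)
E
python3 - <<'E'
from m import *
onrail(); hanger("red",(.35,.49,.09,.20)); knob(); print(bot.sense()["tcp_pos"])
save(bot.capture("scene"),"s5.png",(180,130,500,340),2.4)
E
```

```text
scene blue fin (array([628.3, 207.4]), 26.7, 7.9, 88.0) plate (array([629.2, 207.5]), 44.3, 44.0, 0.9) strip (array([639.1, 210.1]), 98.2, 12.3, 1.1)
scene red fin None plate None strip (array([638.4, 144.9]), 108.5, 16.5, 1.1)
top blue fin (array([626.7, 205.4]), 27.3, 11.7, 88.9) plate (array([625.6, 206.3]), 45.7, 48.4, 89.8) strip (array([625.5, 208. ]), 124.7, 12.8, 1.0)
top red fin None plate None strip (array([627.5, 142.3]), 125.0, 15.5, 1.7)
scene red fin (array([415.5, 143.7]), 14.4, 33.6, 24.8) 142 plate (array([415.4, 143.7]), 54.1, 49.8, 22.7)
top red fin (array([416.4, 134.7]), 11.5, 13.5, 16.3) 45 plate (array([415.2, 136.8]), 52.1, 34.9, 22.1)
scene knob [ 0.5407 -0.0086] 120 q 1.459
 arm q 1.394 183
top knob [ 0.5376 -0.0099] 63 q 1.412
 arm q 1.446 196
[0.41592691 0.1434745  0.23520067]
```

View pics/s5.png

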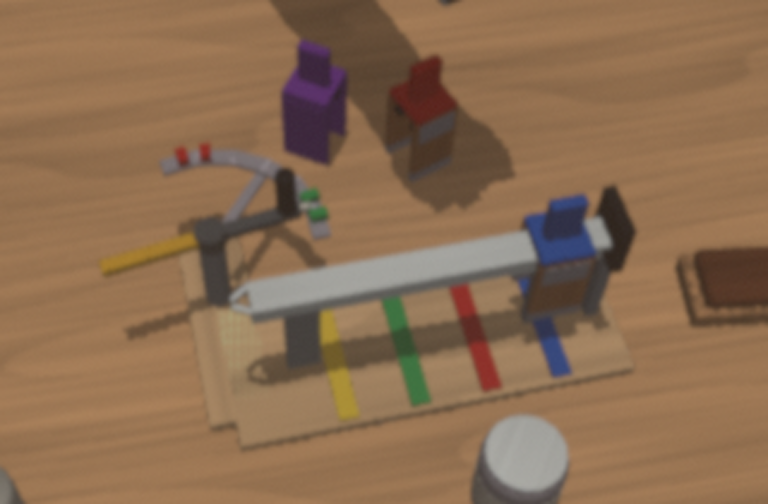

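Blue hangs over its strip, at crop (560,245), within about 2 mm. The red hanger at crop (420,110) has not moved. I pick it now.

send_rows([
  [[0.04,0,0,-0.045,0,0,0],[0.04,0,0,-0.045,0,0,0],[0.04,0,0,-0.03,0,0,0],[0.04,0,0,-0.012,0,0,0],[0.04,0,0,0,0,0,0]],
])

```text
time: 17.2
tcp_pos: [0.4145, 0.1431, 0.1009]
orientation: [-0.001, 0.566, 0.824, -0.001]
contact_force: [-0.2, -0.3, 0.3]
width: 0.472
grasp_force: 0.0
```

send_rows([
  [[0.004,0,0,0,0,0,0],[0.004,0,0,0,0,0,0],[0.004,0,0,0,0,0,0],[0.004,0,0,0,0,0,0],[0.004,0,0,0,0,0,0]],
], grip_force=60)

```text
time: 17.7
tcp_pos: [0.4159, 0.1436, 0.1038]
orientation: [0.001, 0.566, 0.824, 0.001]
contact_force: [-0.3, -0.2, 6.1]
width: 0.13
grasp_force: 61.0
```

send_rows([
  [[0.004,0,0,0,0,0,0]],
])

```text
time: 17.8
tcp_pos: [0.4159, 0.1436, 0.1038]
orientation: [0.001, 0.566, 0.824, 0.001]
contact_force: [-0.0, 0.1, 5.4]
width: 0.133
grasp_force: 61.0
```

send_rows([
  [[0.004,0,0,0.01,0,0,0],[0.004,0,0,0.04,0,0,0],[0.004,0,0,0.048,0,0,0],[0.004,0,0,0.048,0,0,0],[0.004,0,0,0.044,0,0,0]],
])

```text
time: 18.3
tcp_pos: [0.4143, 0.1431, 0.2949]
orientation: [0.0, 0.566, 0.824, 0.0]
contact_force: [2.1, 0.9, -3.5]
width: 0.13
grasp_force: 59.7
```

send_rows([
  [[0.004,0.0278,-0.0386,0,0,0,-2.41],[0.004,0.0278,-0.0386,0,0,0,-2.41],[0.004,0.0278,-0.0386,0,0,0,-2.41],[0.004,0.0278,-0.0386,0,0,0,-2.41]],
])

```text
time: 18.7
tcp_pos: [0.5265, -0.0127, 0.2928]
orientation: [-0.0, 0.634, 0.773, 0.0]
contact_force: [1.4, 1.8, -2.7]
width: 0.128
grasp_force: 59.8
```

send_rows([
  [[0.004,0.0278,-0.0386,0,0,0,-2.41],[0.004,0.0278,-0.0386,0,0,0,-2.41],[0.004,0.0278,-0.0386,0,0,0,-2.41],[0.004,0.0278,-0.0386,0,0,0,-2.41],[0.004,0,0,0,0,0,0]],
])

```text
time: 19.2
tcp_pos: [0.6393, -0.1703, 0.2882]
orientation: [-0.002, 0.698, 0.716, -0.002]
contact_force: [-0.6, -0.3, -3.9]
width: 0.135
grasp_force: 60.5
```

send_rows([
  [[0.004,0,0,-0.045,0,0,0],[0.004,0,0,-0.045,0,0,0],[0.004,0,0,-0.0465,0,0,0],[0.004,0,0,0,0,0,0],[0.004,0,0,0,0,0,0]],
])

```text
time: 19.7
tcp_pos: [0.6366, -0.165, 0.1564]
orientation: [-0.001, 0.696, 0.718, -0.0]
contact_force: [-0.5, 0.1, -0.6]
width: 0.133
grasp_force: 60.5
```

```bash
python3 - <<'E'
from m import *
held(); onrail()
E
```

```text
tcp [ 0.6366 -0.165   0.1564] ori [-9.000e-04  6.959e-01  7.181e-01 -4.000e-04] w 0.133 F [-0.5  0.1 -0.6]
scene red 329 plate (array([ 639. , -161.9]), 47.2, 43.8, 1.5) z [0.1445 0.1465]
scene rail x here 0.6393 slope -0.0308 z 0.1335
top red 173 plate (array([ 635.1, -153.7]), 46.4, 23.5, 3.5) z [0.1492 0.1514]
top rail x here 0.6371 slope -0.0301 z 0.136
scene blue fin (array([629.7, 206.7]), 25.2, 8.7, 85.8) plate (array([628.3, 207.2]), 45.9, 42.9, 2.9) strip (array([639.7, 210.1]), 98.6, 11.5, 0.6)
scene red fin None plate None strip (array([637. , 145.3]), 109.7, 16.8, 0.9)
top blue fin (array([626. , 205.3]), 11.0, 27.8, 2.8) plate (array([625.5, 206.6]), 48.0, 45.8, 0.4) strip (array([625.8, 207.9]), 125.3, 12.7, 1.3)
top red fin None plate None strip (array([628.2, 142.8]), 126.0, 16.3, 1.5)
```

send_rows([
  [[0.004,0.001,0,-0.001,0,0,0],[0.004,-0.0004,0.015,0,0,0,0],[0.004,-0.0004,0.015,0,0,0,0],[0.004,-0.0004,0.015,0,0,0,0],[0.004,-0.0005,0.015,0,0,0,0]],
])

```text
time: 20.4
tcp_pos: [0.6365, -0.1037, 0.1549]
orientation: [-0.0, 0.696, 0.718, 0.0]
contact_force: [1.0, 0.2, -2.9]
width: 0.135
grasp_force: 60.5
```

send_rows([
  [[0.004,-0.0002,0.007,0,0,0,0],[0.004,-0.0002,0.007,0,0,0,0],[0.004,-0.0002,0.007,0,0,0,0],[0.004,-0.0002,0.007,0,0,0,0],[0.004,0,0,0,0,0,0]],
])

```text
time: 20.9
tcp_pos: [0.6358, -0.0768, 0.1548]
orientation: [-0.0, 0.696, 0.718, 0.0]
contact_force: [0.3, 0.2, -2.2]
width: 0.131
grasp_force: 60.5
```

send_rows([
  [[0.004,-0.0002,0.006,0,0,0,0],[0.004,-0.0002,0.006,0,0,0,0],[0.004,-0.0002,0.006,0,0,0,0],[0.004,-0.0002,0.006,0,0,0,0]],
])

```text
time: 21.3
tcp_pos: [0.6349, -0.0531, 0.1548]
orientation: [-0.0, 0.696, 0.718, 0.0]
contact_force: [-0.3, -0.1, -3.2]
width: 0.133
grasp_force: 60.5
```

send_rows([
  [[0.004,-0.0002,0.006,0,0,0,0],[0.004,-0.0002,0.006,0,0,0,0],[0.004,-0.0002,0.006,0,0,0,0],[0.004,-0.0002,0.006,0,0,0,0],[0.004,0,0,0,0,0,0]],
])

```text
time: 21.8
tcp_pos: [0.6341, -0.0287, 0.1548]
orientation: [-0.0, 0.696, 0.718, 0.0]
contact_force: [-0.9, -0.7, -2.3]
width: 0.134
grasp_force: 60.5
```

send_rows([
  [[0.004,-0.0004,0.0122,0,0,0,0],[0.004,-0.0004,0.0122,0,0,0,0],[0.004,-0.0003,0.0122,0,0,0,0],[0.004,-0.0004,0.0122,0,0,0,0],[0.004,-0.0003,0.0122,0,0,0,0]],
])

```text
time: 22.3
tcp_pos: [0.6323, 0.0328, 0.1548]
orientation: [-0.0, 0.696, 0.718, 0.0]
contact_force: [0.4, 0.3, -2.6]
width: 0.133
grasp_force: 60.5
```

send_rows([
  [[0.004,-0.0004,0.0122,0,0,0,0],[0.004,-0.0004,0.0122,0,0,0,0],[0.004,-0.0003,0.0122,0,0,0,0],[0.004,-0.0004,0.0122,0,0,0,0],[0.004,0,0,0,0,0,0]],
])

```text
time: 22.8
tcp_pos: [0.6308, 0.082, 0.1547]
orientation: [-0.0, 0.695, 0.719, 0.0]
contact_force: [-0.8, -0.6, -2.4]
width: 0.131
grasp_force: 60.5
```

```bash
python3 - <<'E'
from m import *
held(); onrail()
E
```

```text
tcp [0.6308 0.082  0.1547] ori [-2.000e-04  6.954e-01  7.186e-01  1.000e-04] w 0.131 F [-0.8 -0.6 -2.4]
scene red 322 plate (array([633.2,  83.2]), 49.4, 43.9, 3.2) z [0.1427 0.1452]
scene rail x here 0.6418 slope 0.066 z 0.1333
top rail x here 0.631 slope -0.0179 z 0.1358
scene blue fin (array([628.8, 206.5]), 7.4, 25.2, 3.7) plate (array([628.8, 207.3]), 47.1, 43.5, 0.4) strip (array([638.4, 208.2]), 98.7, 12.7, 4.1)
scene red fin (array([642.9,  74.5]), 29.7, 10.9, 39.4) plate (array([633.2,  81.8]), 49.2, 45.2, 1.1) strip (array([639.5, 144.8]), 109.1, 16.3, 2.8)
top blue fin None plate (array([608.7, 226.6]), 15.1, 6.4, 15.0) strip None
top red fin None plate None strip None
```

send_rows([
  [[0.004,-0.0004,0.0124,0,0,0,0],[0.004,-0.0004,0.0124,0,0,0,0],[0.004,-0.0003,0.0124,0,0,0,0],[0.004,-0.0004,0.0124,0,0,0,0],[0.004,-0.0003,0.0124,0,0,0,0]],
])

```text
time: 23.5
tcp_pos: [0.6289, 0.1437, 0.1548]
orientation: [-0.0, 0.696, 0.718, -0.0]
contact_force: [1.2, 0.1, -3.2]
width: 0.13
grasp_force: 60.5
```

send_rows([
  [[0.004,0,0,-0.0005,0,0,0],[0.004,0,0,0,0,0,0]],
])

```text
time: 23.7
tcp_pos: [0.6289, 0.1427, 0.1541]
orientation: [0.0, 0.696, 0.718, -0.0]
contact_force: [-0.7, -0.4, -2.2]
width: 0.131
grasp_force: 60.5
```

```bash
python3 - <<'E'
from m import *
held(); onrail()
E
```

```text
tcp [0.6289 0.1427 0.1541] ori [ 1.000e-04  6.957e-01  7.183e-01 -2.000e-04] w 0.131 F [-0.7 -0.4 -2.2]
scene red 338 plate (array([631. , 144.3]), 49.1, 45.6, 1.9) z [0.1421 0.1442]
scene rail x here 0.636 slope 0.0142 z 0.1334
top red 69 plate (array([621.1, 125. ]), 11.0, 34.8, 90.0) z [0.1449 0.1471]
top rail x here 0.6274 slope -0.0344 z 0.136
scene blue fin None plate (array([641.7, 222.4]), 18.7, 29.4, 40.8) strip (array([683.2, 210.6]), 13.6, 11.6, 42.4)
scene red fin (array([637.8, 138.7]), 31.1, 15.1, 47.4) plate (array([631.2, 143.1]), 50.0, 45.5, 2.3) strip (array([642.8, 145.2]), 101.7, 14.9, 1.3)
top blue fin None plate None strip None
top red fin None plate (array([624.3, 123.9]), 9.0, 41.1, 89.7) strip (array([593.3, 138.4]), 27.0, 7.8, 6.9)
```

send_rows([
  [[0.03,0,0,0,0,0,0],[0.03,0,0,0,0,0,0],[0.03,0,0,0.01,0,0,0],[0.03,0,0,0.035,0,0,0],[0.04,0,0,0.035,0,0,0]],
])

```text
time: 24.4
tcp_pos: [0.6286, 0.142, 0.2355]
orientation: [-0.0, 0.696, 0.718, -0.0]
contact_force: [1.5, 0.8, 0.5]
width: 0.47
grasp_force: 0.0
```

send_rows([
  [[0.04,-0.0228,-0.0381,0,0,0,0],[0.04,-0.0228,-0.0381,0,0,0,0],[0.04,-0.0228,-0.0381,0,0,0,0],[0.04,-0.0228,-0.0381,0,0,0,0],[0.04,0,0,0,0,0,0]],
])

```text
time: 24.9
tcp_pos: [0.5357, -0.0137, 0.2364]
orientation: [0.001, 0.698, 0.716, 0.0]
contact_force: [-0.3, 0.1, 0.1]
width: 0.465
grasp_force: 0.0
```

```bash
python3 - <<'E'
from m import *
onrail(); print(bot.sense()["tcp_pos"],bot.sense()["orientation"])
for n in("scene","top"):
    c=bot.capture(n)
    for l in("hanger_blue","hanger_red","strip_blue","strip_red"):
        for d in bot.trace(l,n)[:1]:
            p=pts(c,d["region"]); z=(.13,.153) if l[0]=="h" else (0,.03)
            p=p[(p[:,2]>z[0])&(p[:,2]<z[1])]; print(n,l,round(d["p"],2),rect(p) if len(p)>5 else None)
E
```

```text
scene blue fin (array([629.6, 207.2]), 7.7, 26.0, 1.7) plate (array([628.5, 207.5]), 46.4, 43.3, 1.1) strip (array([639.7, 208.5]), 97.5, 13.2, 3.0)
scene red fin (array([632.1, 142.5]), 12.7, 30.8, 2.3) plate (array([631.3, 143.3]), 49.4, 45.9, 2.0) strip (array([642.2, 145.5]), 100.6, 15.9, 0.9)
top blue fin (array([626.4, 205.8]), 10.7, 26.8, 0.1) plate (array([625.5, 205.8]), 45.1, 48.0, 89.9) strip (array([625.8, 208.4]), 125.7, 12.8, 1.8)
top red fin (array([628. , 142.1]), 12.4, 31.3, 1.0) plate (array([628.2, 142.1]), 50.2, 47.1, 2.3) strip (array([628. , 142.1]), 125.8, 15.2, 1.6)
[ 0.53782572 -0.01099205  0.23574262] [0.00073643 0.69681135 0.71725355 0.00085735]
scene hanger_blue 0.75 (array([628.8, 208.5]), 51.0, 51.0, 88.7)
scene hanger_red 0.75 (array([379.7,  49.5]), 22.0, 13.9, 45.8)
scene strip_blue 0.75 (array([663.6, 212.2]), 61.6, 21.7, 0.8)
scene strip_red 0.77 (array([645.1, 144.6]), 99.1, 17.7, 2.6)
top hanger_blue 0.85 (array([624.6, 207.7]), 51.0, 49.8, 1.9)
top hanger_red 0.69 (array([627.6, 143.3]), 51.2, 50.2, 1.6)
top strip_blue 0.45 (array([627.1, 208.8]), 127.5, 18.7, 1.8)
top strip_red 0.57 (array([629.5, 142.5]), 132.8, 22.3, 2.9)
```

Both hangers are within about 2 mm of their strips. Next I grip the knob again and shut the gate.

send_rows([
  [[0.04,0.001,0.002,-0.04,0,0,0],[0.04,0,0,-0.045,0,0,0],[0.04,0,0,-0.024,0,0,0],[0.04,0,0,0,0,0,0],[0.01,0,0,0,0,0,0]],
], grip_force=40)

```text
time: 26.0
tcp_pos: [0.5389, -0.0081, 0.1258]
orientation: [-0.0, 0.696, 0.718, -0.0]
contact_force: [0.6, 0.2, 0.2]
width: 0.313
grasp_force: 0.0
```

send_rows([
  [[0.01,0,0,0,0,0,0],[0.01,0,0,0,0,0,0],[0.01,0,0,0,0,0,0],[0.01,0,0,0,0,0,0]],
])

```text
time: 26.4
tcp_pos: [0.5398, -0.008, 0.1269]
orientation: [0.001, 0.696, 0.718, 0.001]
contact_force: [-1.5, 0.6, 6.1]
width: 0.196
grasp_force: 40.0
```

send_rows([
  [[0.01,-0.0098,-0.0023,0,0,0,0],[0.01,-0.0094,-0.0037,0,0,0,0],[0.01,-0.0087,-0.005,0,0,0,0],[0.01,-0.008,-0.0062,0,0,0,0],[0.01,-0.0069,-0.0073,0,0,0,0]],
])

```text
time: 26.9
tcp_pos: [0.4984, -0.0322, 0.127]
orientation: [0.002, 0.696, 0.718, 0.003]
contact_force: [7.5, 3.8, 2.4]
width: 0.197
grasp_force: 40.0
```

send_rows([
  [[0.01,-0.0059,-0.0082,0,0,0,0],[0.01,-0.0045,-0.009,0,0,0,0],[0.01,-0.0033,-0.0095,0,0,0,0],[0.01,-0.0019,-0.0099,0,0,0,0],[0.01,-0.0004,-0.0101,0,0,0,0]],
])

```text
time: 27.4
tcp_pos: [0.4811, -0.0787, 0.1269]
orientation: [0.0, 0.696, 0.718, 0.002]
contact_force: [0.5, 6.0, 7.4]
width: 0.197
grasp_force: 40.3
```

send_rows([
  [[0.01,0,0,0,0,0,0],[0.01,0,0,0,0,0,0]],
])

```text
time: 27.6
tcp_pos: [0.481, -0.0793, 0.1269]
orientation: [0.001, 0.696, 0.718, 0.001]
contact_force: [-0.1, 1.9, 7.5]
width: 0.196
grasp_force: 40.3
```

send_rows([
  [[0.04,0,0,0,0,0,0],[0.04,0,0,0,0,0,0],[0.04,0,0,0.03,0,0,0],[0.04,0,0,0.045,0,0,0],[0.04,0,0,0.04,0,0,0]],
])

```text
time: 28.1
tcp_pos: [0.4796, -0.0794, 0.2416]
orientation: [-0.0, 0.696, 0.718, -0.0]
contact_force: [2.0, -0.4, -0.7]
width: 0.467
grasp_force: 0.0
```

send_rows([
  [[0.04,-0.025,-0.035,0.02,0,0,0],[0.04,-0.025,-0.035,0,0,0,0],[0.04,-0.025,-0.035,0,0,0,0],[0.04,-0.025,-0.035,0,0,0,0],[0.04,0,0,0,0,0,0]],
])

```text
time: 28.6
tcp_pos: [0.3775, -0.2224, 0.2604]
orientation: [0.0, 0.698, 0.716, -0.001]
contact_force: [-0.5, 0.9, 0.4]
width: 0.466
grasp_force: 0.0
```

```bash
python3 - <<'E'
from m import *
knob(); onrail(); save(bot.capture("top"),"t6.png",(180,170,420,350),3.3)
save(bot.capture("scene"),"s6.png",(180,130,480,340),2.6)
E
```

```text
scene knob [ 0.4836 -0.073 ] 125 q 0.104
 arm q 0.091 194
top knob [ 0.4803 -0.0732] 66 q 0.098
 arm q 0.109 189
scene blue fin (array([629.2, 206.9]), 8.1, 26.1, 9.2) plate (array([628.4, 206.7]), 46.0, 43.6, 2.4) strip (array([638.9, 209.3]), 100.1, 12.7, 2.8)
scene red fin (array([631.8, 142.7]), 12.1, 31.1, 5.0) plate (array([631.2, 143. ]), 49.7, 45.7, 1.4) strip (array([641.9, 145.3]), 102.4, 15.8, 1.5)
top blue fin (array([626. , 205.5]), 10.8, 27.3, 3.4) plate (array([625.6, 206.2]), 45.1, 48.2, 90.0) strip (array([625.7, 207.9]), 125.4, 13.3, 1.3)
top red fin (array([627.8, 142.2]), 31.5, 12.8, 89.6) plate (array([628.1, 141.7]), 50.1, 45.6, 2.9) strip (array([627.9, 142.3]), 125.2, 15.1, 1.6)
```

View pics/t6.png

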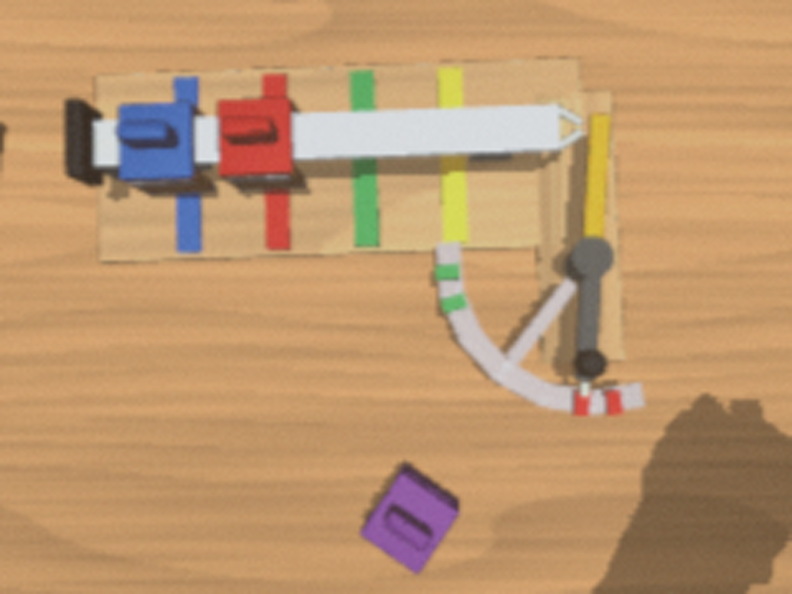

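View pics/s6.png

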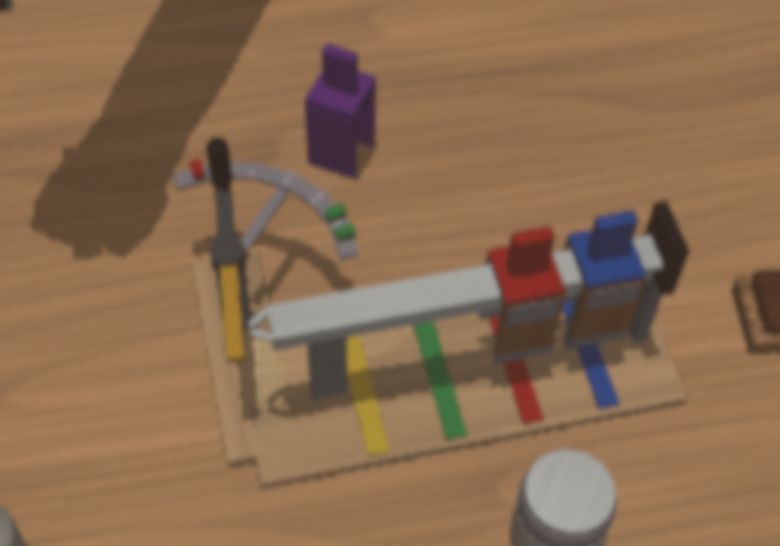

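Both hangers hang right. The lever, however, lags at q ≈ 0.10, with its handle at the inner red cheek at top crop (582,400). I turn the gripper to close along the knob's path and push it the remaining 7 mm.

send_rows([
  [[0.045,0.0092,0.0133,0,0,0,8],[0.045,0.0092,0.0133,0,0,0,8],[0.045,0.0092,0.0133,0,0,0,8],[0.045,0.0092,0.0133,0,0,0,8],[0.045,0.0092,0.0133,0,0,0,8]],
])

```text
time: 29.4
tcp_pos: [0.427, -0.1512, 0.2602]
orientation: [-0.0, 0.405, 0.914, -0.0]
contact_force: [-0.3, -0.4, 0.1]
width: 0.523
grasp_force: 0.0
```

send_rows([
  [[0.045,0.0092,0.0133,0,0,0,8],[0.045,0.0092,0.0133,0,0,0,8],[0.045,0.0092,0.0133,0,0,0,8],[0.045,0.0092,0.0133,0,0,0,8],[0.045,0.0092,0.0133,0,0,0,8]],
])

```text
time: 29.9
tcp_pos: [0.4728, -0.0845, 0.2601]
orientation: [-0.0, 0.068, 0.998, 0.0]
contact_force: [0.4, -0.5, -0.3]
width: 0.53
grasp_force: 0.0
```

send_rows([
  [[0.045,0.0092,0.0133,0,0,0,8],[0.045,0,0,0,0,0,0],[0.045,0,0,0,0,0,0]],
])

```text
time: 30.2
tcp_pos: [0.4814, -0.0721, 0.26]
orientation: [-0.0, 0.002, 1.0, -0.0]
contact_force: [-1.2, 0.4, -0.2]
width: 0.527
grasp_force: 0.0
```

send_rows([
  [[0.045,0,-0.001,-0.045,0,0,0],[0.045,0,0,-0.045,0,0,0],[0.045,0,0,-0.042,0,0,0],[0.045,0,0,0,0,0,0],[0.01,0,0,0,0,0,0]],
])

```text
time: 30.7
tcp_pos: [0.4809, -0.0742, 0.129]
orientation: [-0.0, 0.003, 1.0, 0.0]
contact_force: [0.7, -0.2, 0.8]
width: 0.37
grasp_force: 0.0
```

send_rows([
  [[0.01,0,0,0,0,0,0],[0.01,0,0,0,0,0,0],[0.01,0,0,0,0,0,0],[0.01,0,0,0,0,0,0]],
])

```text
time: 31.1
tcp_pos: [0.4827, -0.0744, 0.131]
orientation: [0.002, 0.002, 1.0, -0.0]
contact_force: [-2.0, 0.5, 6.9]
width: 0.199
grasp_force: 39.6
```

send_rows([
  [[0.01,0,-0.0025,0,0,0,0],[0.01,0,-0.0025,0,0,0,0],[0.01,0,-0.0015,0,0,0,0],[0.01,0,0,0,0,0,0],[0.01,0,0,0,0,0,0]],
])

```text
time: 31.6
tcp_pos: [0.4821, -0.0795, 0.1309]
orientation: [0.002, 0.001, 1.0, 0.001]
contact_force: [-5.1, 4.8, 8.0]
width: 0.198
grasp_force: 40.0
```

send_rows([
  [[0.04,0,0,0,0,0,0],[0.04,0,0,0,0,0,0],[0.04,0,0,0.03,0,0,0],[0.04,0,0,0.045,0,0,0],[0.04,0,0,0.04,0,0,0]],
])

```text
time: 32.1
tcp_pos: [0.4812, -0.0807, 0.2451]
orientation: [0.0, 0.002, 1.0, -0.0]
contact_force: [0.2, 1.6, -0.3]
width: 0.466
grasp_force: 0.0
```

send_rows([
  [[0.04,-0.025,-0.035,0.02,0,0,0],[0.04,-0.025,-0.035,0,0,0,0],[0.04,-0.025,-0.035,0,0,0,0],[0.04,-0.025,-0.035,0,0,0,0],[0.04,0,0,0,0,0,0]],
])

```text
time: 32.6
tcp_pos: [0.379, -0.2238, 0.2639]
orientation: [0.0, 0.005, 1.0, -0.001]
contact_force: [0.7, 1.3, 0.3]
width: 0.462
grasp_force: 0.0
```

```bash
python3 - <<'E'
from m import *
knob(); onrail(); save(bot.capture("top"),"t7.png",(180,170,420,350),3.3)
E
```

```text
scene knob [ 0.4819 -0.0785] 128 q 0.023
 arm q 0.012 196
top knob [ 0.4801 -0.0792] 67 q 0.013
 arm q 0.024 181
scene blue fin (array([629.1, 206.7]), 25.8, 7.3, 89.2) plate (array([628. , 207.6]), 45.4, 43.9, 1.6) strip (array([639.6, 210.3]), 97.8, 12.5, 0.7)
scene red fin (array([632.1, 142.8]), 12.5, 31.8, 3.6) plate (array([631. , 142.3]), 49.4, 47.3, 0.2) strip (array([641.8, 144.9]), 102.1, 15.0, 1.8)
top blue fin (array([626.4, 205.8]), 27.5, 10.7, 89.7) plate (array([625.6, 206.1]), 45.4, 48.5, 89.6) strip (array([625.7, 207.6]), 125.3, 13.4, 0.8)
top red fin (array([627.9, 141.7]), 12.3, 30.5, 1.1) plate (array([627.9, 141.8]), 50.5, 45.8, 2.8) strip (array([628. , 142.2]), 125.5, 15.6, 1.8)
```

View pics/t7.png

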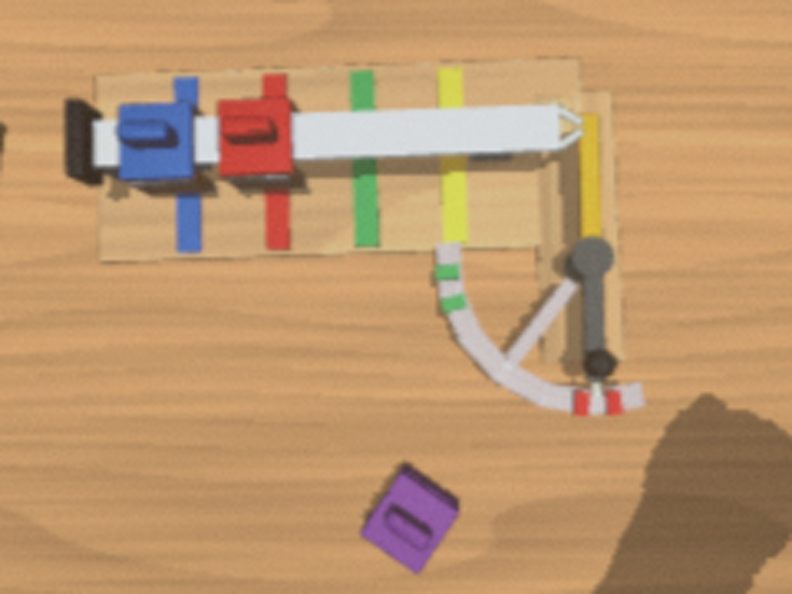

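The handle now sits between the red cheeks at crop (597,400), q ≈ 0.02. Red and blue hang over their strips, so I hand the job in.

```bash
python3 -c "
from plant import bot
print(bot.hand_in())"
```

```text
the job is handed in; nothing more can be done
None
```

The job is handed in: the only two hangers present, blue and red, hang within about 3 mm of centre over their own strips, the lever is back in the red notch (q ≈ 0.02), and the tin, sanding block, glue bottle and purple look-alike were not touched.

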